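# Eject the thick scanner battery and trap it

### The job

Two hand-scanner batteries sit in the two-bay charger on the stockroom counter: eject the thicker one by pressing down the release button beside its bay with one fingertip, with the other finger waiting a centimetre or two in front of the battery to stop it as it springs out, before it slides away. Grip and lift nothing, leave the slim battery seated, and do not disturb the things standing around. Finish while still holding it so: one finger still on the button, and the battery a centimetre or two out of its seat, on the charger, pressed by its spring against the other finger.

Things in the scene. Friction and masses are not known exactly. Their poses are not given: they have to be found in the camera images.
- charger: Grey two-bay battery charger, fixed on the counter, 140 mm deep (x from -75 front to +65 mm rear), 192 mm wide (y). Origin: centre of its underside. Its -x axis is the front, the way batteries come out; +y is its left. Bays run along x, centre lines y = +34 and -34 mm, open at top and front. Decks outside the bays are 30 mm high, the rear housing (x from +32 mm) 56 mm.
- mouth_left (a point): Left bay: point on its centre line and floor (22 mm above the counter) below the front face of a seated battery; charger's axes. The floor goes on 33 mm in front of it (-x). Here a catch bar 4.5 mm high holds the battery against the spring ejector behind it. Side rails (tops 33.5 mm above the counter, ending 8 mm in front of this point) overlap the battery's flanges: it can only slide along x.
- mouth_right (a point): The same point of the right bay, an equal bay beside the left one.
- release_left: Release button of the left bay: black block 24 x 21 mm (x, y) on the deck outside (left of) the bay. Origin: centre of its top face, 40 mm above the counter when up, 20 mm behind the seated battery's front face (x = -22, y = +75.5 mm on the charger). Goes 8 mm straight down, springs back; frees the battery once about 5 mm down and held; takes 3 to 6 N.
- release_right: Release button of the right bay: the same, on the deck outside (right of) that bay, at x = -22, y = -75.5 mm on the charger.
- battery_thick: Thick battery, the one to eject; in the left or the right bay. Black, 72 mm long (x), 30 mm tall (top 52 mm above the counter), flange 50 mm wide, body 41 mm wide, flat front face 36 mm ahead (-x) of the origin; about 0.14 kg. Origin: centre of its underside; charger's axes. Freed, its spring pushes it to -x with 4 N, falling to 2 N at 32 mm where the spring ends; unhindered it shoots out.
- battery_slim: Slim battery, in the other bay, to be left seated: same length and width, 14 mm tall (top 36 mm above the counter). Origin: centre of its underside.
- scanner: Black pistol-shaped hand scanner, about 135 x 150 x 42 mm, lying loose on its side to the left of the charger. Origin on its underside. Leave alone.
- brass_tee: Brass pipe tee 60 mm long, 32 mm high, lying loose in front of the charger. Origin on its underside. Leave alone.
- stock_bin: Grey open-fronted stacking bin 150 x 100 x 70 mm with brass nipples, standing loose to the right of the charger. Origin: centre of its underside. Leave alone.
- paste_tin: Tin 60 mm in diameter, 75 mm tall, standing loose behind the charger. Origin: centre of its underside. Leave alone.
There are look-alikes about, which are no part of the job. What is shaped like the battery_thick but purple is not meant. What is shaped like the battery_slim but red is not meant.

How it is judged:
On the way:
1. the thick battery has sprung 5 to 30 mm out of its seat and a finger stops it while another finger is on a release button (x of battery_thick in the frame of charger between -0.036 and -0.011 m and contact force between the fingers and battery_thick above 0.3 N and (contact force between the fingers and release_left above 0.3 N or contact force between the fingers and release_right above 0.3 N)), for 0.2 s.
At the end, for the whole second after the job is handed in: Still holding: the thick battery rests 5 to 30 mm out of its seat in its bay, flat on the charger (raised by no more than 6 mm), at rest, pressed against a finger with more than 0.3 N, another finger still on the release button (more than 0.3 N); the slim battery is seated within 3 mm (all of step 1 and z of battery_thick in the frame of charger below 0.028 m and linear speed of battery_thick below 0.02 m/s and x of battery_slim in the frame of charger above -0.009 m); the arm keeps its last pose, push and grip.
It fails at once if the thick battery slides away (over 40 mm out of its seat) (x of battery_thick in the frame of charger below -0.046 m).
It fails at once if the thick battery is lifted (over 8 mm) or tipped (z of battery_thick in the frame of charger above 0.03 m or angle between battery_thick's own z axis and vertical above 0.2 rad).
It fails at once if the slim battery is ejected or lifted (x of battery_slim in the frame of charger below -0.011 m or z of battery_slim in the frame of charger above 0.03 m).
It fails at once if a thing standing around is moved by more than 20 mm (distance of any of scanner, brass_tee, stock_bin, paste_tin from where it was at the start of the episode above 0.02 m).
It also fails if it takes over 32 s, if anything falls off the work surface, if the arm or the gripper's body presses on something with over 40 N, if the wrist force passes 120 N, or if a joint passes its speed limit or range.

### The arm

A 6-joint arm with a two-finger parallel gripper is mounted at the origin on the work surface. World frame = base frame: x ahead of the robot, y to its left, z up, the work surface at z = 0. Lengths are in m, angles in rad, forces in N, time in s.
With the tool pointing down it reaches from about 0.375 to 0.9 m from the base axis. Payload 3.1 kg.
Tool frame: the origin (TCP) lies at the very end of the fingers, on their centre line; the grasp point (between the pads) lies behind it (bot.hold_point_z is the z of the grasp point in the tool frame, in m); z points along the fingers, y is the direction in which the jaws open and shut (so a half turn about z gives the same grasp; the last joint's range is limited). The gripper opens to 85 mm and grips with 20 to 120 N. Pads are 22 mm wide; open, the fingers measure 114 mm over their backs; the gripper's body (76 mm by 85 mm) begins 54 mm behind the grasp point. The pads swing forward as they close: fully open they stand 13 mm farther back than shut.
Start: joints at [-1.508, 0.527, 1.433, -0, 1.181, -0.178], TCP at [0.149, -0.607, 0.231] pointing down, gripper open.
Joint ranges: [-3.08, 3.08], [-0.75, 2.2], [0.22, 2.44], [-1.43, 4.57], [0, 2.65], [-2.85, 2.85]. Speed limits (rad/s): [2.79, 2.79, 3.14, 3.14, 3.14, 3.14].

### API

Orientations are given as a unit quaternion [w, x, y, z].
In Python, from plant import bot, eyes, order gives the robot as it stands. The module is installed in compiled form; this text tells all that it offers. Calls block until the motion is done:
- bot.movep(position, orientation): joint-space move of the TCP to a pose.
- bot.movel(position, max_speed=0.15, rotation=None): straight line of the TCP; rotation=None keeps the orientation; max_speed is the mean speed in m/s.
- bot.move_j(angles): joint-space move.
- bot.move_gripper(opening, force=None): finger opening in m; force is the grip in N (None keeps the last); returns when the fingers have stopped.
- bot.pause(seconds).
- bot.inverse_kinematics(position, orientation): joint angles nearest the present ones, or None.
- bot.sense(): the state.
- eyes.snapshot(name): name is "scene" or "top"; returns the picture (480x640x3 uint8, blue, green, red); there is no depth.
- eyes.calibration(name): a dict with "intrinsics" (3x3 intrinsics, pixels), "R" (3x3) and "t" (3): a world point X has camera coordinates R X + t. Camera axes: x right, y down, z forward; pixel columns grow to the right and rows downward; lengths in m; the calibration is good to about 2 mm. A picture is of the moment at which its call begins. calibration takes no time and is no camera call.
A pose or a line that the arm cannot do raises bot.PlanningError and nothing moves.
- order.hand_in(): hands the job in, once; it reports no verdict.
The state is a dict: "clock": time; "joints": joint angles; "dq": joint speeds; "effort": joint torques, N m; "position": TCP position; "eef_rot": TCP orientation; "ft_force": force on the tool from outside, world axes, zero at the start; "moment": the same for the moment, N m; "width": finger opening in m.
Only numpy, scipy, OpenCV 4.12 (cv2) and the standard library are available. Lean on these libraries where they do the work, as an engineer would, in place of code of your own. Each camera call takes 0.05 s, during which the arm holds its last target. There are 200 camera calls.

## Working session

There is one attempt and no reset: what is moved stays moved. The work goes in short steps, each a Python script; the robot and the scene stay as the last script left them, time stands still between calls to the robot, and variables do not carry over. Pictures are saved under pics/ and viewed, about 8 in all and at most 12, crops included, and the job is handed in when it is done.

```bash
mkdir -p pics; python3 - <<'E'
from plant import bot,eyes
import cv2,numpy as np
for n in("top","scene"):
    cv2.imwrite(f"pics/{n}0.png",eyes.snapshot(n)); c=eyes.calibration(n)
    print(n,np.round(c["intrinsics"],1).tolist(),np.round(c["R"],4).tolist(),np.round(c["t"],4).tolist())
print(bot.hold_point_z,bot.sense())
E
```

```text
top [[467.6, 0.0, 323.8], [0.0, 467.6, 238.8], [0.0, 0.0, 1.0]] [[-0.0071, -1.0, -0.0049], [-0.9884, 0.0078, -0.1516], [0.1517, 0.0037, -0.9884]] [0.0276, 0.5728, 0.901]
scene [[538.1, 0.0, 317.9], [0.0, 538.1, 231.8], [0.0, 0.0, 1.0]] [[-0.4837, 0.8752, -0.0006], [0.6308, 0.3481, -0.6934], [-0.6067, -0.3358, -0.7205]] [0.2445, -0.3188, 1.4804]
-0.0187 {'clock': 0.1, 'joints': array([-1.50848292e+00,  5.28402599e-01,  1.43377229e+00,  1.28657102e-05,
        1.18140885e+00, -1.78494271e-01]), 'dq': array([ 7.88604769e-04, -9.40468207e-04, -4.98382459e-03, -6.40990512e-04,
        8.31232570e-05,  2.39360460e-03]), 'effort': array([-1.06857383e-04, -4.43305027e+01, -1.78586930e+01, -2.36166288e-04,
        3.91411566e-03, -2.51164755e-05]), 'position': array([ 0.1490492 , -0.60630335,  0.23041401]), 'eef_rot': array([-9.93518395e-04,  9.92760012e-01,  1.20110643e-01,  6.37378390e-05]), 'ft_force': array([-0.64533626, -0.22774844,  0.45993359]), 'moment': array([-0.03155385,  0.01320164,  0.05180467]), 'width': 0.08521600383036966}
```

View pics/top0.png

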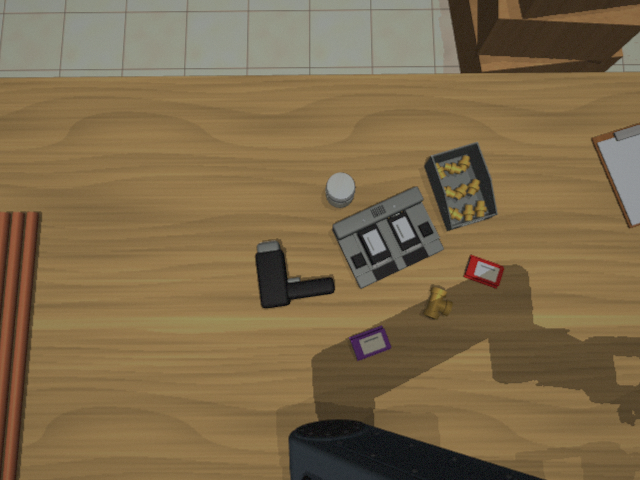

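View pics/scene0.png

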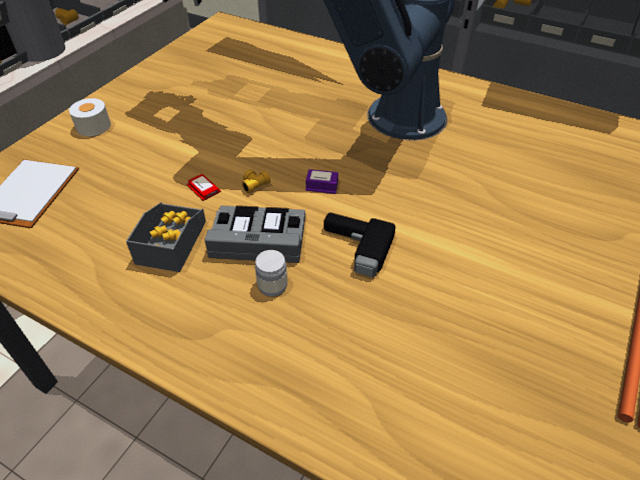

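```bash
python3 - <<'E'
import cv2,numpy as np
a=cv2.imread("pics/top0.png")[175:300,320:460];b=cv2.imread("pics/scene0.png")[190:270,195:315]
a=cv2.resize(a,(560,500),interpolation=2)
b=cv2.resize(b,(560,373),interpolation=2)
cv2.imwrite("pics/c1.png",a);cv2.imwrite("pics/c2.png",b)
E
```

```text
(no output)
```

View pics/c1.png

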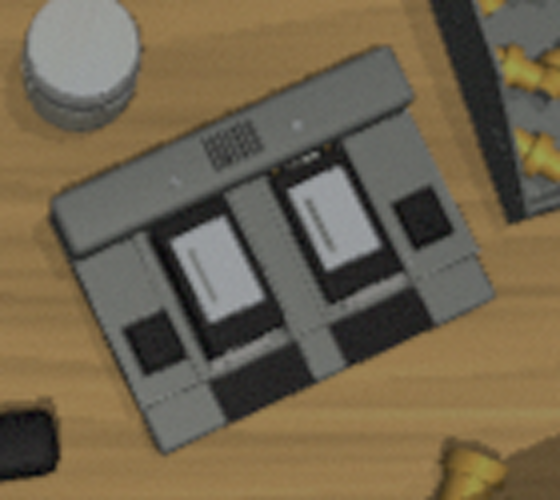

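View pics/c2.png

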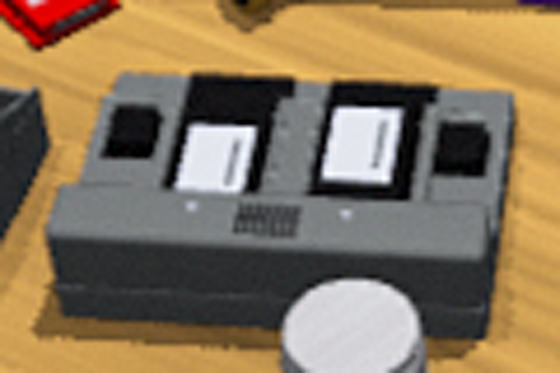

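```bash
cat > h.py <<'E'
import cv2,numpy as np
from plant import bot,eyes,order
from scipy.optimize import least_squares
def proj(n,X):
    c=eyes.calibration(n);p=(np.asarray(X)@np.array(c["R"]).T+c["t"])@np.array(c["intrinsics"]).T
    return p[:,:2]/p[:,2:]
def ch(p,X):
    X=np.asarray(X,float);c,s=np.cos(p[2]),np.sin(p[2])
    return np.c_[p[0]+c*X[:,0]-s*X[:,1],p[1]+s*X[:,0]+c*X[:,1],X[:,2]]
E
python3 - <<'E'
from h import *
L=np.array([[-.022,.0755,.04],[-.022,-.0755,.04],[.065,.096,.056],[.065,-.096,.056],[.032,-.096,.056],[.032,.096,.056]])
U=np.array([[155,342],[424,216],[54,203],[386,45],[412,96],[77,254]])/4+[320,175]-.4
L2=np.array([[-.022,.0755,.04],[-.022,-.0755,.04],[.032,.096,.056],[.032,-.096,.056]]);s=560/120
U2=np.array([[462,149],[132,132],[490,195],[62,190]])/s+[195,190]-.4
f=lambda p:np.r_[(proj("top",ch(p,L))-U).ravel()]
f2=lambda p:np.r_[(proj("scene",ch(p,L2))-U2).ravel()]
for g in(f,f2,lambda p:np.r_[f(p),f2(p)]):
    r=least_squares(g,[.58,-.1,.4]);print(r.x,np.round(r.fun,1))
p=least_squares(f,[.58,-.1,.4]).x
np.save("p.npy",p)
a=cv2.resize(cv2.imread("pics/top0.png")[175:300,320:460],(560,500),interpolation=2)
b=cv2.resize(cv2.imread("pics/scene0.png")[190:270,195:315],(560,373),interpolation=2)
for y,z,col in((.034,.052,(0,255,0)),(-.034,.036,(0,0,255)),(.034,.036,(255,255,0)),(-.034,.052,(255,0,255))):
    B=ch(p,[[-.042,y-.0205,z],[-.042,y+.0205,z],[.03,y+.0205,z],[.03,y-.0205,z]])
    cv2.polylines(a,[np.int32((proj("top",B)+.4-[320,175])*4)],True,col,1)
    cv2.polylines(b,[np.int32((proj("scene",B)+.4-[195,190])*s)],True,col,1)
cv2.imwrite("pics/o.png",cv2.resize(np.vstack([a,b]),(380,592)))
print(proj("top",[[0.149,-.606,.23]]))
E
```

```text
[ 0.58116027 -0.10611036  0.43576553] [ 0.5  0.1  0.  -0.1 -1.9 -0.7  0.5 -1.2  1.5  0.4 -0.6  1.3]
[ 0.58680448 -0.10227207  0.45982669] [-0.4 -1.7 -0.3 -0.3  1.4  1.9 -0.7 -0.1]
[ 0.58259401 -0.10533458  0.44105703] [ 0.3 -0.4 -0.4 -1.  -2.4 -1.1 -0.2 -2.   0.9 -0.5 -0.9  0.8 -0.5 -3.
 -0.  -2.5  0.8  0.6 -0.8 -2.5]
[[749.24113296 498.82991582]]
```

View pics/o.png

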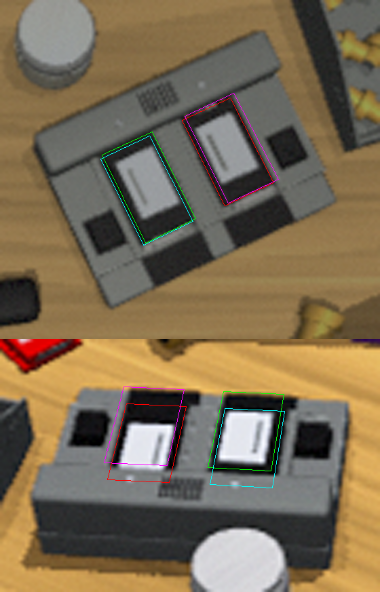

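Thick battery is in the left bay: its label matches the 52 mm outline in the scene view, while the right one matches 36 mm. The possible confusions are the purple battery at top (370,343), the red one at (484,271) and the slim one at (403,230). My choice at (373,243) is black, and the overlay crop confirms it.

```bash
cat >> h.py <<'E'
from scipy.spatial.transform import Rotation as Ro
p=np.load("p.npy")
A=np.array([-.022,.0765]);B=np.array([-.072,.034])
def pose(z,off=(0,0)):
    m=(A+B)/2+off; return ch(p,[[m[0],m[1],z]])[0]
E
python3 - <<'E'
from h import *
u=ch(p,[[*A,0],[*B,0]]);d=u[1]-u[0];print("d",np.linalg.norm(d),u)
best=None
for s in(1,-1):
    y=s*d/np.linalg.norm(d);z=np.array([0,0,-1.]);R=np.c_[np.cross(y,z),y,z]
    q=np.roll(Ro.from_matrix(R).as_quat(),1);j=bot.inverse_kinematics(pose(.16),q);print(j)
    if j is not None and (best is None or abs(j[5])<best[0]):best=(abs(j[5]),q)
q=best[1];np.save("q.npy",q)
bot.movep(pose(.16),q);bot.move_gripper(np.linalg.norm(d)-.0145)
bot.movel(pose(.085),max_speed=.1)
s=bot.sense();print({k:np.round(s[k],4) for k in("clock","position","width","ft_force","joints")},pose(.085))
a=eyes.snapshot("top")[155:315,290:490];b=eyes.snapshot("scene")[140:280,180:355]
cv2.imwrite("pics/h.png",np.hstack([cv2.resize(a,(400,320),interpolation=2),cv2.resize(b,(400,320),interpolation=2)]))
E
```

```text
d 0.06562202374203341 [[ 0.52892523 -0.0460458   0.        ]
 [ 0.50153732 -0.10567928  0.        ]]
[-3.60976298e-01  4.91229005e-01  1.76366806e+00 -4.44089210e-16
  8.86695593e-01  1.64035676e+00]
[-3.60976298e-01  4.91229005e-01  1.76366806e+00 -4.44089210e-16
  8.86695593e-01 -1.50123590e+00]
{'clock': np.float64(3.7583), 'position': array([ 0.5157, -0.076 ,  0.0853]), 'width': np.float64(0.0509), 'ft_force': array([1.4594, 0.3571, 1.0122]), 'joints': array([-0.3609,  0.6175,  1.8148, -0.    ,  0.7083, -1.5012])} [ 0.51523127 -0.07586254  0.085     ]
```

View pics/h.png

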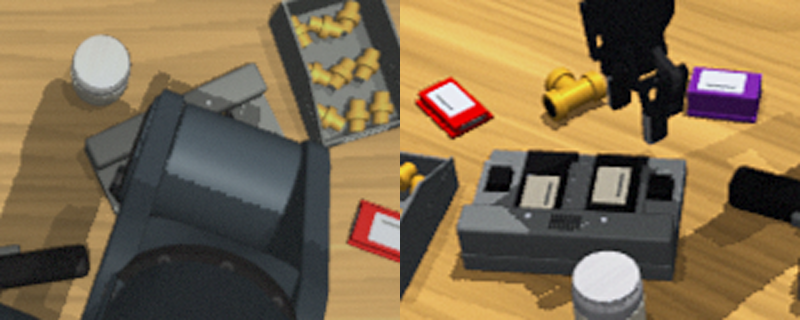

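```bash
python3 - <<'E'
from h import *
P=ch(p,[[*A,.09],[*B,.09]]);print(proj("scene",P))
bot.movel(pose(.050),max_speed=.06);s=bot.sense();print(s["clock"],s["position"],s["ft_force"])
im=eyes.snapshot("scene")
b=cv2.resize(im[160:260,210:335],(750,600),interpolation=2)
for X in ch(p,[[*A,.055],[*B,.055]]): 
    u=((proj("scene",[X])[0]+.4-[210,160])*6).astype(int);cv2.circle(b,tuple(map(int,u)),4,(0,0,255),1)
cv2.imwrite("pics/l.png",b)
E
```

```text
[[292.86021157 200.91854953]
 [275.38332653 184.05329054]]
4.5917 [ 0.51522479 -0.07588328  0.04978063] [-0.18826613  0.01259938  0.31104071]
```

View pics/l.png

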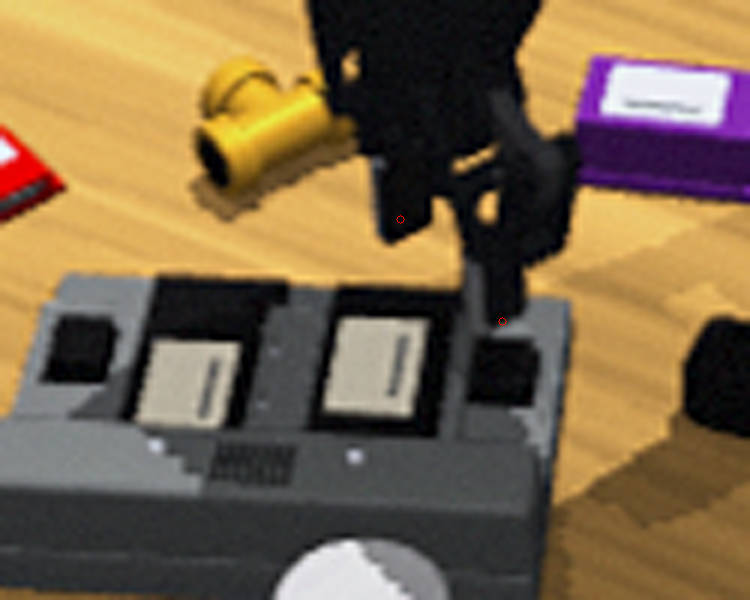

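```bash
python3 - <<'E'
from h import *
e=np.array([np.cos(p[2]),np.sin(p[2])])
bot.pause(.3);f0=bot.sense()["ft_force"].copy()
for z in np.arange(.046,.0235,-.002):
    bot.movel(pose(z),max_speed=.02);bot.pause(.2);s=bot.sense();f=s["ft_force"]-f0
    print(round(s["clock"],2),round(z,3),np.round(s["position"],4),"Fz %.2f Fx_ch %.2f"%(f[2],f[:2]@e))
    if abs(f[:2]@e)>1.2 or f[2]>12:break
E
```

```text
5.49 0.046 [ 0.5152 -0.0759  0.046 ] Fz -0.27 Fx_ch 0.74
5.94 0.044 [ 0.5152 -0.0759  0.044 ] Fz 0.60 Fx_ch 0.57
6.39 0.042 [ 0.5153 -0.0759  0.042 ] Fz 0.27 Fx_ch 0.71
6.84 0.04 [ 0.5152 -0.0759  0.04  ] Fz 0.63 Fx_ch 0.49
7.29 0.038 [ 0.5152 -0.0759  0.038 ] Fz 0.47 Fx_ch 0.15
7.74 0.036 [ 0.5155 -0.0759  0.0361] Fz 1.83 Fx_ch 1.27
```

```bash
python3 - <<'E'
from h import *
e=np.array([np.cos(p[2]),np.sin(p[2])])
def F():
    r=[]
    for _ in range(6): bot.pause(.03);r.append(bot.sense()["ft_force"])
    return np.mean(r,0)
for z in np.arange(.0345,.0225,-.0015):
    bot.movel(pose(z),max_speed=.03);f=F();s=bot.sense()
    print(round(s["clock"],2),round(z,4),np.round(s["position"],4),"Fz %.2f Fx_ch %.2f"%(f[2],f[:2]@e))
    if f[:2]@e<-1.8 or f[2]>12:break
E
```

```text
8.19 0.0345 [ 0.5155 -0.076   0.0346] Fz 2.47 Fx_ch 0.81
8.64 0.033 [ 0.5155 -0.0759  0.033 ] Fz 2.44 Fx_ch 1.25
9.09 0.0315 [ 0.5145 -0.0759  0.0313] Fz 2.07 Fx_ch -1.46
9.54 0.03 [ 0.5145 -0.0758  0.0299] Fz 3.93 Fx_ch -4.35
```

```bash
python3 - <<'E'
from h import *
e=np.array([np.cos(p[2]),np.sin(p[2])])
r=[]
for _ in range(15): bot.pause(.04);r.append(bot.sense()["ft_force"])
f=np.mean(r,0);s=bot.sense();print(s["clock"],f[2],f[:2]@e,s["width"])
b=cv2.resize(eyes.snapshot("scene")[160:260,210:335],(750,600),interpolation=2)
for t,c in((0,(255,0,0)),(.017,(0,255,0))):
    Bt=ch(p,[[x-t,.034+y,.052] for x,y in((-.042,-.0205),(-.042,.0205),(.03,.0205),(.03,-.0205))])
    cv2.polylines(b,[np.int32((proj("scene",Bt)+.4-[210,160])*6)],True,c,1)
cv2.imwrite("pics/f.png",b)
E
```

```text
10.1667 4.5319569996540485 -5.056187268444078 0.05101226273904177
```

View pics/f.png

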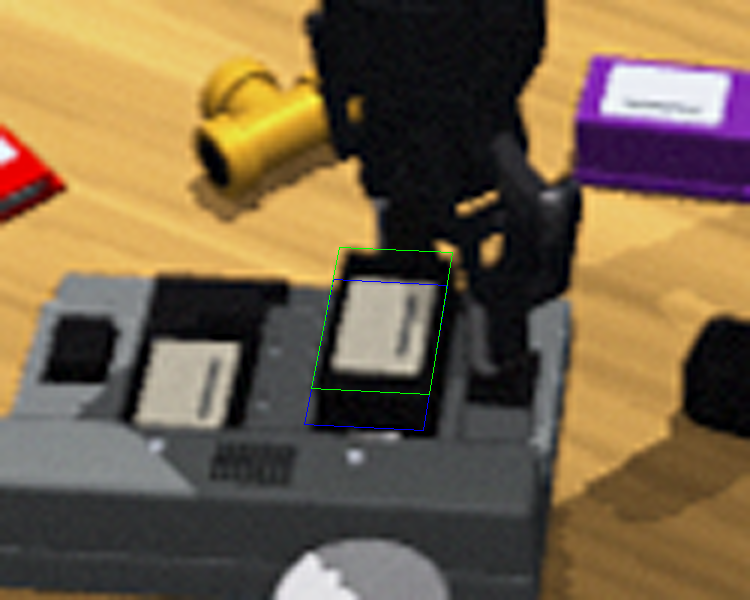

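```bash
python3 -c "
from h import *
order.hand_in();s=bot.sense();print(s['clock'],s['ft_force'],s['position'])"
```

```text
the job is handed in; nothing more can be done
the job is handed in; nothing more can be done
```

The thick battery is ejected and held against one finger, with the other finger still on its release button. I handed the job in at about 10.2 s; no verdict is reported.

**What I did:** The thick battery was in the left bay, which I confirmed by matching its height in the scene view. I set the gripper to 51 mm, with one finger over the left release button and the other in front of the battery. I then lowered it in small steps until the battery sprang out.

**Last checks:**
- **Battery travel:** its label moved about 40 pixels in the enlarged picture, which is about 20 mm out of its seat (5 to 30 mm allowed). It lies in its bay and was still up against the finger.
- **Forces:** about 4.5 N upward, matching the button's 3 to 6 N. The push on the finger read about 5 N, more than the 2.5 to 3 N I expected from the spring. Force readings varied by about 1 N, so I put part of this down to offset and friction.
- **Other things:** the slim battery is seated, and the brass tee, the purple and red batteries and what shows of the tin and scanner have not visibly moved. The bin was outside the last picture, but the arm came nowhere near it.

**Disagreement:** the two cameras placed the charger about 5 mm apart. I used the top view because the buttons' visible side faces bias the scene view; the press worked as planned.

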